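# Sweep the loose wheel nuts into the tray

### The arm

A 6-joint arm with a two-finger parallel gripper is mounted at the origin on the work surface. World frame = base frame: x ahead of the robot, y to its left, z up, the work surface at z = 0. Lengths are in m, angles in rad, forces in N, time in s.
With the tool pointing down it reaches from about 0.35 to 0.775 m from the base axis. Payload 5.5 kg.
Tool frame: the origin (TCP) lies midway between the tips of the shut fingers; the grasp point (between the pads) lies grip_point_offset behind it (grip_point_offset is the distance from the TCP to the grasp point, in m); z points along the fingers, y is the direction in which the jaws open and shut (so a half turn about z gives the same grasp; the last joint's range is limited). The gripper opens to 85 mm and grips with 20 to 120 N. Pads are 22 mm wide; open, the fingers measure 114 mm over their backs; the gripper's body (76 mm by 85 mm) begins 54 mm behind the grasp point. The pads swing forward as they close: fully open they stand 13 mm farther back than shut.
Start: joints at [1.047, 0.313, 0.046, 1.304, 0, 1.431], TCP at [0.215, 0.533, 0.231] pointing down, gripper open.
Joint ranges: [-2.76, 2.76], [-0.86, 1.69], [-1.03, 1.26], [-2.2, 2.34], [-1.47, 1.5], [-3.14, 3.14]. Speed limits (rad/s): [2.57, 2.57, 3.14, 3.14, 3.14, 3.14].

### API

Orientations are given as a unit quaternion [w, x, y, z].
In Python, from workcell import * gives the robot as it stands.
- The arm moves only by the tool send_rows, never from a script. Its argument "series" is one flat list of numbers, 7 for each row, row after row: the shift along the tool's x, y, z in cm, then the turn, a rotation vector about the tool's x, y, z in degrees, then the opening, from 0 (shut) to 1 (fully open). A call has 1 to 10 rows; each row is the pose to reach, as a shift and turn from the pose commanded when the call began, along the tool's axes at that moment; what a row does not reach only later rows make up. A row lasts 1/12 s, in which the tool goes at most 41.7 mm and 7.16 degrees, less where a joint would pass 70% of its speed; a pose out of reach is approached as far as the arm can. A call with a gripper value outside its range is refused whole. The fingers move at their own pace and stop on an object; "newtons" is the grip in N (left out, the last holds). Time passes only in rows, so rows that repeat a pose let the fingers close. It gives the time, the measured TCP pose, the force and the opening at its end, in the units of the state.
- get_state(): the state, without advancing time (a new reading comes with each control period).
- read_camera(name): name is "side" or "top" or "wrist"; returns the picture (384x512x3 uint8, blue, green, red); there is no depth.
- camera_info(name): a dict with "K" (3x3 intrinsics, pixels), "xyz" and "attitude" of the camera in the world. Camera axes: x right, y down, z forward; pixel columns grow to the right and rows downward; lengths in m; the calibration is good to about 2 mm. A picture is of the moment at which its call begins: read the wrist's pose just before it. camera_info takes no time and is no camera call; for the wrist camera it gives the pose at the moment of the call.
- hand_in(): hands the job in, once; it reports no verdict.
Trained networks look in the newest picture that a camera, given by its name, has taken for a name from the list of things; names that differ only in an ending like _2 or _b are one class to them, and where a whole thing is asked for, a point or a joint stands for the part that bears it (a point fixed in the world has none). Each returns a list of dicts, best first, with "p" (0 to 1); they miss things now and then, are a little off and sometimes report something else, mostly with a low value. They report only what shows in the picture. A call takes as long as a camera call.
- silhouettes(camera, label): "pixels" (384x512 bool, what is visible of it) and "box" ([left, top, width, height] in pixels, round what is visible of it).
The state is a dict: "clock": time; "joint_pos": joint angles; "qvel": joint speeds; "tau": joint torques, N m; "tcp_pos": TCP position; "orientation": TCP orientation; "wrist_force": force on the tool from outside, world axes, zero at the start; "ft_torque": the same for the moment, N m; "finger_gap": finger opening in m.
Only numpy, scipy, OpenCV 4.12 (cv2) and the standard library are available. Lean on these libraries where they do the work, as an engineer would, in place of code of your own. Each camera call takes 0.05 s, during which the arm holds its last target. There are 200 camera calls.

### The job

Sweep the three loose wheel nuts along the shelf into the open-fronted orange tray, so that all three sit completely inside it, past its mouth. Slide them gently with your fingertips: do not pick any up and do not flick them. Leave the pressure gauge, the breaker bar adapter and the pry tool where they lie, and finish clear of everything.

Things in the scene. Friction and masses are not known exactly. Their poses are not given: they have to be found in the camera images.
- tray: Orange plastic tray fixed to the shelf, a three-sided tier with one whole side open (its mouth) and open above. Inside 180 mm wide and 120 mm deep, walls 4 mm thick and 34 mm high. Its floor is level with the shelf: there is no sill or step at the mouth. Origin: on the shelf surface, in the middle of the mouth line; x points level through the mouth into the tray (the back wall's inner face is at x = 120 mm), y along the mouth (side walls' inner faces at y = +-90 mm), z up.
- nut_a_center (a point): Loose steel truck wheel nut: a 33 mm hexagon standing on a round flange 44 mm in diameter and 8 mm thick; 28 mm tall in all, about 160 g, standing flange down on the shelf. This point lies on its axis, half-way up (14 mm above the underside). The three nuts are alike.
- nut_b_center (a point): Loose steel truck wheel nut: a 33 mm hexagon standing on a round flange 44 mm in diameter and 8 mm thick; 28 mm tall in all, about 160 g, standing flange down on the shelf. This point lies on its axis, half-way up (14 mm above the underside). The three nuts are alike.
- nut_c_center (a point): Loose steel truck wheel nut: a 33 mm hexagon standing on a round flange 44 mm in diameter and 8 mm thick; 28 mm tall in all, about 160 g, standing flange down on the shelf. This point lies on its axis, half-way up (14 mm above the underside). The three nuts are alike.
- nut_a: The same nut as nut_a_center; origin at the centre of its underside, z up its axis.
- nut_b: The same nut as nut_b_center; origin at the centre of its underside, z up its axis.
- nut_c: The same nut as nut_c_center; origin at the centre of its underside, z up its axis.
- gauge: Pencil-style stainless tire pressure gauge lying on the shelf, 145 mm long along its x and 15 mm thick; origin under its middle. To be left alone.
- adapter: Steel breaker bar adapter standing on its socket end, square drive up: 34 mm in diameter, 52 mm tall; origin at the centre of its underside. To be left alone.
- pry: Yellow hard silicone hubcap pry tool lying flat, from x = -75 mm to +131 mm of its origin, 30 mm wide, 14 mm thick; origin under its handle's middle. To be left alone.

How it is judged:
At the end, for the whole second after the job is handed in: All three nuts rest on the tray's floor between its walls, their centres at least 20 mm past the mouth line (so the 44 mm flange is inside, to within 2 mm); the gauge, the adapter and the pry tool are within 15 mm of where they started (x of nut_a_center in the frame of tray between 0.02 and 0.12 m and y of nut_a_center in the frame of tray between -0.09 and 0.09 m and height (world z) of each of nut_a_center, nut_b_center, nut_c_center below 0.028 m and linear speed of each of nut_a, nut_b, nut_c below 0.02 m/s and x of nut_b_center in the frame of tray between 0.02 and 0.12 m and y of nut_b_center in the frame of tray between -0.09 and 0.09 m and x of nut_c_center in the frame of tray between 0.02 and 0.12 m and y of nut_c_center in the frame of tray between -0.09 and 0.09 m and distance of each of gauge, adapter, pry from where it was at the start of the episode below 0.015 m); the robot touches nothing.
It fails at once if a nut is lifted (its centre more than 32 mm above the shelf) (height (world z) of any of nut_a_center, nut_b_center, nut_c_center above 0.032 m).
It fails at once if a nut is flicked (faster than 0.6 m/s) (linear speed of any of nut_a, nut_b, nut_c above 0.6 m/s).
It fails at once if the gauge, adapter or pry tool is moved by more than 15 mm (distance of any of gauge, adapter, pry from where it was at the start of the episode above 0.015 m).
It also fails if it takes over 72 s, if anything falls off the work surface, if the arm or the gripper's body presses on something with over 40 N, if the wrist force passes 120 N, or if a joint passes its speed limit or range.

## Working session

There is one attempt and no reset: what is moved stays moved. The work goes in short steps, Python scripts to look and compute and a tool call to move; the robot and the scene stay as the last step left them, time stands still between calls to the robot, and variables do not carry over. Pictures are saved under pics/ and viewed, about 8 in all and at most 12, crops included, and the job is handed in when it is done.

Besides the shell and the picture viewer there is one more tool, called after ">>>" as name(argument=value, ...), one argument or row to a line, values as JSON. send_rows: Moves the arm, as the interface text tells. Its arguments: {"type":"object","properties":{"series":{"type":"array"},"newtons":{"type":"number"}},"required":["series"]}

```bash
mkdir -p pics; cat > h.py <<'E'
from workcell import *
import numpy as np, cv2
from scipy.spatial.transform import Rotation as R
def cam(n):
    c=camera_info(n); q=np.array(c["attitude"]).ravel()
    M=R.from_quat(q[[1,2,3,0]]).as_matrix() if q.size==4 else q.reshape(3,3)
    return np.array(c["K"]),M,np.array(c["xyz"])
def px2w(n,uv,z):
    K,M,t=cam(n); uv=np.atleast_2d(uv).astype(float)
    d=(M@np.linalg.inv(K)@np.c_[uv,np.ones(len(uv))].T).T
    return t+d*((z-t[2])/d[:,2])[:,None]
E
python3 - <<'E'
from h import *
s=get_state();print(s["tcp_pos"],s["orientation"],s["finger_gap"],s["clock"])
im=read_camera("top");cv2.imwrite("pics/top0.png",im)
cv2.imwrite("pics/side0.png",read_camera("side"))
print(camera_info("top"))
for l in ["tray","nut_a","gauge","adapter","pry"]:
    for d in silhouettes("top",l)[:5]:
        m=d["pixels"];v,u=np.nonzero(m);c=[u.mean(),v.mean()]
        z=dict(nut_a=.02,adapter=.05,tray=.0,gauge=.007,pry=.007)[l]
        print(l,round(d["p"],2),d["box"],np.round(c,1),px2w("top",c,z)[0].round(3))
E
```

```text
[0.21504434 0.53271767 0.23037797] [-2.94664112e-04  1.90718049e-01  9.81644412e-01 -8.87597423e-04] 0.0854497752982823 0.0
{'K': array([[357.47548289,   0.        , 252.24082557],
       [  0.        , 357.47548289, 194.50988214],
       [  0.        ,   0.        ,   1.        ]]), 'xyz': array([ 0.56053187, -0.0043763 ,  0.85216592]), 'attitude': array([ 0.0234289 , -0.69720884,  0.71558256, -0.03595164])}
tray 0.65 [102.5, 184.3, 68.0, 93.9] [135.8 231.4] [0.552 0.257 0.   ]
nut_a 0.85 [229.7, 237.7, 18.2, 17.3] [237.7 245.9] [0.512 0.017 0.02 ]
nut_a 0.66 [288.7, 217.8, 18.8, 19.0] [298.1 225.7] [ 0.555 -0.125  0.02 ]
nut_a 0.61 [341.7, 217.8, 23.4, 20.7] [354.6 226.2] [ 0.55  -0.256  0.02 ]
gauge 0.75 [218.1, 161.3, 54.9, 13.9] [245.4 166.4] [ 0.699 -0.006  0.007]
adapter 0.59 [327.6, 156.3, 17.0, 17.4] [334.3 163.6] [ 0.694 -0.208  0.05 ]
pry 0.76 [234.0, 123.1, 83.6, 23.7] [274.8 133.9] [ 0.777 -0.079  0.007]
```

View pics/top0.png

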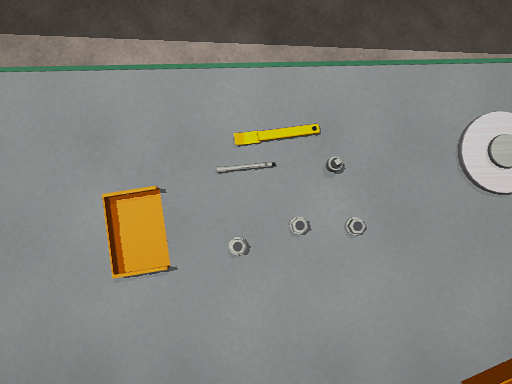

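View pics/side0.png

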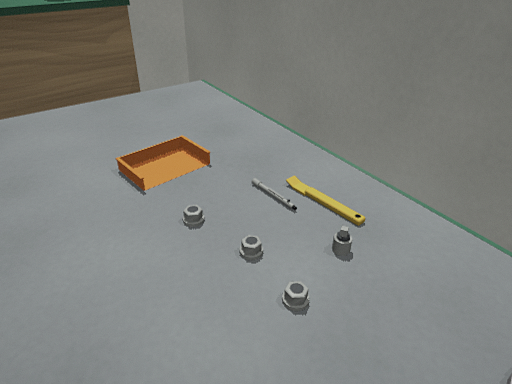

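The tray is on the left with its mouth facing right (−y), at columns ~158–170. The nuts are at (238,246), (299,226) and (355,226). The gauge, pry tool and adapter lie above the sweep lane. Next I'll measure the tray.

```bash
python3 - <<'E'
from h import *
im=cv2.imread("pics/top0.png")
c=cv2.resize(im[176:286,92:182],None,fx=5,fy=5,interpolation=cv2.INTER_CUBIC)
cv2.imwrite("pics/crop.png",c)
s=get_state();q=s["orientation"];print(R.from_quat(q[[1,2,3,0]]).as_matrix().round(3))
E
```

```text
[[-0.927  0.374 -0.   ]
 [ 0.374  0.927 -0.   ]
 [ 0.    -0.    -1.   ]]
```

View pics/crop.png

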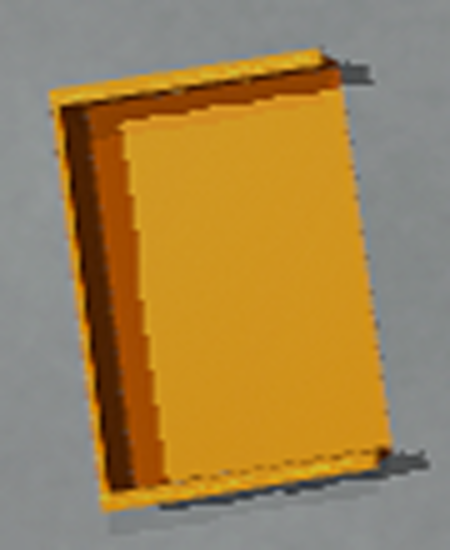

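The crop shows the floor's mouth edge running from about (343,88) to (392,447), and the wall-top outer corners at (52,92), (104,510), (322,50) and (380,470).

```bash
python3 - <<'E'
from h import *
f=lambda p:np.array(p)/5+[92,176]-.4
A=px2w("top",f([[343,88],[392,447]]),0)[:,:2]
B=px2w("top",f([[52,92],[104,510],[322,50],[380,470]]),.034)[:,:2]
print(A,np.linalg.norm(A[0]-A[1]));print(B,np.linalg.norm(B[0]-B[1]),np.linalg.norm(B[0]-B[2]))
c=B.mean(0); d=(B[0]+B[1]-B[2]-B[3]);d/=np.linalg.norm(d)
print("axis",d,"mouth from tops",c-d*.062,"from floor",A.mean(0)); y=np.array([-d[1],d[0]])
# nuts
for n,u in zip("abc",[[237.7,245.9],[298.1,225.7],[354.6,226.2]]):
    w=px2w("top",u,.016)[0,:2]; r=w-A.mean(0); print(n,w.round(3),"tray",(r@d).round(3),(r@y).round(3))
o=A.mean(0)
for t in [(.06,-.05),(.06,0),(.06,.05),(0,-.09),(0,.09)]: print(t,(o+t[0]*d+t[1]*y).round(3))
for l in ["gauge","pry"]:
    m=silhouettes("top",l)[0]["pixels"];v,u=np.nonzero(m);w=px2w("top",np.c_[u,v],.007);print(l,w.min(0).round(3),w.max(0).round(3))
E
```

```text
[[0.64077242 0.19878367]
 [0.47116718 0.17677714]] 0.17102696485320903
[[0.63907634 0.32287894]
 [0.45055091 0.29818462]
 [0.65530078 0.2001705 ]
 [0.46467453 0.17499981]] 0.1901358579916125 0.123776393748526
axis [-0.12249024  0.99246972] mouth from tops [0.55999503 0.18752535] from floor [0.5559698  0.18778041]
a [0.512 0.017] tray -0.164 0.064
b [ 0.555 -0.125] tray -0.311 0.039
c [ 0.55  -0.258] tray -0.441 0.06
(0.06, -0.05) [0.598 0.253]
(0.06, 0) [0.549 0.247]
(0.06, 0.05) [0.499 0.241]
(0, -0.09) [0.645 0.199]
(0, 0.09) [0.467 0.177]
gauge [ 0.687 -0.077  0.007] [0.711 0.062 0.007]
pry [ 0.753 -0.186  0.007] [0.799 0.02  0.007]
```

>>> send_rows(
  series=[-24.6,-21.2,0,0,0,68,0.3,-24.6,-21.2,0,0,0,68,0.3,-24.6,-21.2,0,0,0,68,0.3,-24.6,-21.2,0,0,0,68,0.3,-24.6,-21.2,0,0,0,68,0.3,-24.6,-21.2,0,0,0,68,0.3,-24.6,-21.2,0,0,0,68,0.3,-24.6,-21.2,0,0,0,68,0.3,-24.6,-21.2,0,0,0,68,0.3,-24.6,-21.2,0,0,0,68,0.3],
)

```text
clock: 1.28
tcp_pos: [0.3652, 0.2426, 0.2316]
orientation: [0.0, 0.711, 0.703, 0.0]
wrist_force: [-0.8, 0.9, 0.0]
finger_gap: 0.0256
```

>>> send_rows(
  series=[-28.8,14.8,10,0,0,0,0.3,-28.8,14.8,10,0,0,0,0.3,-28.8,14.8,10,0,0,0,0.3,-28.8,14.8,10,0,0,0,0.3,-28.8,14.8,10,0,0,0,0.3,-28.8,14.8,10,0,0,0,0.3,-28.8,14.8,10,0,0,0,0.3,-28.8,14.8,10,0,0,0,0.3,-28.8,14.8,10,0,0,0,0.3,-28.8,14.8,10,0,0,0,0.3],
)

```text
clock: 2.12
tcp_pos: [0.5125, -0.0457, 0.1302]
orientation: [-0.001, 0.709, 0.706, -0.0]
wrist_force: [-0.4, 0.1, 0.7]
finger_gap: 0.0256
```

```bash
python3 - <<'E'
from h import *
s=get_state();print(s["tcp_pos"],s["orientation"],s["clock"])
K,M,t=cam("wrist");cv2.imwrite("pics/w1.png",read_camera("wrist"))
for d in silhouettes("wrist","nut_a")[:3]:
    b=d["box"];v,u=np.nonzero(d["pixels"]);print(d["p"],b,px2w("wrist",[u.mean(),v.mean()],.016)[0].round(3))
E
```

```text
[ 0.51247688 -0.04567562  0.13015324] [-6.02507002e-04  7.08532122e-01  7.05678210e-01 -3.64854921e-04] 2.1167
0.65 [238.1, 100.4, 44.4, 43.0] [0.511 0.021 0.016]
0.54 [305.2, 235.8, 15.2, 27.9] [ 0.569 -0.111  0.016]
```

View pics/w1.png

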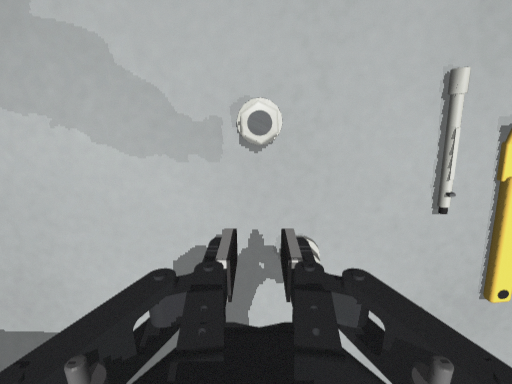

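The wrist view shows nut a at (260,121), centred ahead of the finger gap at x≈0.511. The floor below the tips is clear.

>>> send_rows(
  series=[0,-0.1,3,0,0,0,0.3,0,-0.1,6,0,0,0,0.3,0,-0.1,9,0,0,0,0.3,0,-0.1,11,0,0,0,0.3,0,-0.1,12,0,0,0,0.3,0,-0.1,12.5,0,0,0,0.3,0,-0.1,12.5,0,0,0,0.3],
)

```text
clock: 2.8
tcp_pos: [0.5107, -0.0424, 0.0063]
orientation: [-0.0, 0.706, 0.708, -0.0]
wrist_force: [0.4, 0.2, 0.5]
finger_gap: 0.0257
```

>>> send_rows(
  series=[0.8,0,0,0,0,0,0.3,1.6,0,0,0,0,0,0.3,2.5,-0.1,0,0,0,0,0.3,3.7,-0.1,0,0,0,0,0.3,4.9,-0.2,0,0,0,0,0.3,6.1,-0.2,0,0,0,0,0.3,7.3,-0.3,0,0,0,0,0.3,8.5,-0.3,0,0,0,0,0.3,9.7,-0.4,0,0,0,0,0.3,10.9,-0.4,0,0,0,0,0.3],
)

```text
clock: 3.63
tcp_pos: [0.5078, 0.0664, 0.0072]
orientation: [0.001, 0.707, 0.707, 0.0]
wrist_force: [-0.8, -3.9, 6.8]
finger_gap: 0.026
```

>>> send_rows(
  series=[1.2,0,0,0,0,0,0.3,2.4,-0.1,0,0,0,0,0.3,3.6,-0.1,0,0,0,0,0.3,4.8,-0.2,0,0,0,0,0.3,6.0,-0.3,0,0,0,0,0.3,7.2,-0.3,0,0,0,0,0.3,8.2,-0.4,0,0,0,0,0.3,9.2,-0.4,0,0,0,0,0.3,9.8,-0.5,0,0,0,0,0.3,10,-0.5,0,0,0,0,0.3],
)

```text
clock: 4.47
tcp_pos: [0.5025, 0.167, 0.0072]
orientation: [0.001, 0.707, 0.708, 0.0]
wrist_force: [0.2, -4.0, 7.6]
finger_gap: 0.0258
```

```bash
cat > look.py <<'E'
from h import *
import sys
s=get_state();print(s["tcp_pos"].round(4),s["clock"])
im=read_camera("top");cv2.imwrite(f"pics/{sys.argv[1]}.png",im)
o=np.array([.559,.1875]);d=np.array([-.1225,.9925]);y=np.array([-d[1],d[0]])
for l,z in [("nut_a",.016),("gauge",.007),("adapter",.05),("pry",.007)]:
    for e in silhouettes("top",l)[:4]:
        v,u=np.nonzero(e["pixels"]);w=px2w("top",[u.mean(),v.mean()],z)[0,:2]
        print(l,round(e["p"],2),w.round(3),"tray",((w-o)@d).round(3),((w-o)@y).round(3))
E
python3 look.py t1
```

```text
[0.5025 0.167  0.0072] 4.4667
nut_a 0.82 [ 0.552 -0.258] tray -0.442 0.062
gauge 0.8 [ 0.699 -0.006] tray -0.209 -0.116
adapter 0.46 [ 0.693 -0.207] tray -0.408 -0.084
pry 0.91 [ 0.777 -0.081] tray -0.293 -0.184
```

```bash
python3 - <<'E'
from h import *
cv2.imwrite("pics/w2.png",np.hstack([cv2.resize(read_camera("wrist"),(400,300)),cv2.resize(read_camera("side")[120:320,80:346],(400,300))]))
for d in silhouettes("wrist","nut_a")[:3]:
    v,u=np.nonzero(d["pixels"]);print(d["p"],d["box"],px2w("wrist",[u.mean(),v.mean()],.016)[0].round(3))
E
```

```text
0.6 [221.4, 163.1, 77.0, 83.0] [0.502 0.193 0.016]
```

View pics/w2.png

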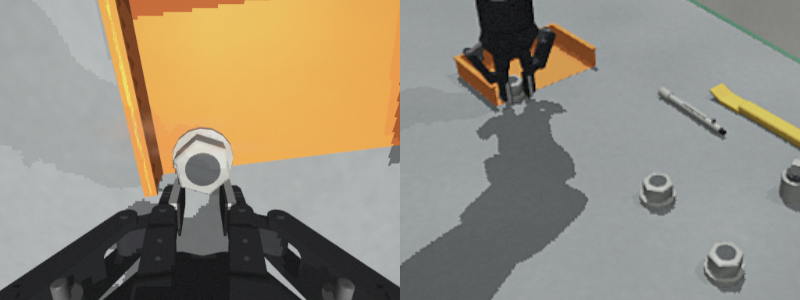

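Nut a is cradled at (0.502, 0.193), just at the mouth, but it is near the left wall. I'll steer it to the right as it goes in.

>>> send_rows(
  series=[0.6,0.1,-0.1,0,0,0,0.3,1.4,0.2,-0.1,0,0,0,0.3,2.4,0.4,-0.1,0,0,0,0.3,3.4,0.5,-0.1,0,0,0,0.3,4.4,0.7,-0.1,0,0,0,0.3,5.4,0.8,-0.1,0,0,0,0.3,6.4,0.9,-0.1,0,0,0,0.3,7.2,1.0,-0.1,0,0,0,0.3,7.7,1.1,-0.1,0,0,0,0.3,7.7,1.1,-0.1,0,0,0,0.3],
)

```text
clock: 5.7
tcp_pos: [0.5132, 0.2448, 0.0074]
orientation: [-0.0, 0.706, 0.708, 0.001]
wrist_force: [-0.1, 0.8, 3.0]
finger_gap: 0.0258
```

>>> send_rows(
  series=[-1,0,0,0,0,0,0.3,-2.5,0,0,0,0,0,0.3,-4,0,0,0,0,0,0.3,-5,0,-3,0,0,0,0.3,-6,0,-6,0,0,0,0.3,-8,0,-9,0,0,0,0.3,-11,0,-10,0,0,0,0.3,-15,1,-10,0,0,0,0.3,-19,2,-10,0,0,0,0.3,-23,3,-10,0,0,0,0.3],
)

```text
clock: 6.53
tcp_pos: [0.5429, 0.0111, 0.1073]
orientation: [-0.0, 0.707, 0.708, 0.0]
wrist_force: [1.4, 0.4, -0.8]
finger_gap: 0.0256
```

```bash
python3 look.py t2
```

```text
[0.5429 0.0111 0.1073] 6.5333
nut_a 0.8 [0.513 0.266] tray 0.084 0.036
nut_a 0.69 [ 0.557 -0.13 ] tray -0.315 0.041
nut_a 0.56 [ 0.552 -0.257] tray -0.44 0.062
nut_a 0.17 [ 0.699 -0.216] tray -0.418 -0.09
gauge 0.8 [ 0.698 -0.   ] tray -0.204 -0.115
adapter 0.5 [ 0.693 -0.207] tray -0.408 -0.085
adapter 0.23 [ 0.766 -0.076] tray -0.286 -0.173
pry 0.94 [ 0.777 -0.082] tray -0.294 -0.184
```

>>> send_rows(
  series=[-4,0.3,0,0,0,0,0.3,-8,0.6,0,0,0,0,0.3,-12,1.0,0,0,0,0,0.3,-16,1.2,0,0,0,0,0.3,-19,1.2,0,0,0,0,0.3,-19.8,1.2,0,0,0,0,0.3,-19.8,1.2,0,0,0,0,0.3],
)

```text
clock: 7.37
tcp_pos: [0.5551, -0.186, 0.1067]
orientation: [-0.0, 0.708, 0.707, 0.0]
wrist_force: [0.0, 1.0, -0.8]
finger_gap: 0.0255
```

```bash
python3 - <<'E'
from h import *
s=get_state();print(s["tcp_pos"],s["orientation"],s["clock"])
cv2.imwrite("pics/w3.png",read_camera("wrist"))
for d in silhouettes("wrist","nut_a")[:3]:
    v,u=np.nonzero(d["pixels"]);print(d["p"],d["box"],px2w("wrist",[u.mean(),v.mean()],.016)[0].round(3))
E
```

```text
[ 0.55506867 -0.18602122  0.10674068] [-3.56543193e-04  7.07501991e-01  7.06711259e-01  3.00684422e-05] 7.3667
0.8 [238.4, 238.8, 38.5, 50.3] [ 0.551 -0.253  0.016]
0.57 [239.0, 99.4, 48.0, 50.7] [ 0.555 -0.123  0.016]
```

>>> send_rows(
  series=[0,0,3,0,0,0,0.3,0,0,6,0,0,0,0.3,0,0,8,0,0,0,0.3,0,0,9.5,0,0,0,0.3,0,0,9.9,0,0,0,0.3,0,0,9.9,0,0,0,0.3,0.8,0,9.9,0,0,0,0.3,1.6,0,9.9,0,0,0,0.3,2.4,0,9.9,0,0,0,0.3,3.4,0,9.9,0,0,0,0.3],
)

```text
clock: 8.3
tcp_pos: [0.556, -0.1507, 0.0095]
orientation: [0.001, 0.707, 0.707, 0.0]
wrist_force: [2.0, -1.9, -0.7]
finger_gap: 0.0253
```

>>> send_rows(
  series=[1.2,0,0,0,0,0,0.3,2.4,0.1,0,0,0,0,0.3,3.6,0.1,0,0,0,0,0.3,4.8,0.2,0,0,0,0,0.3,6.0,0.2,0,0,0,0,0.3,7.2,0.3,0,0,0,0,0.3,8.4,0.4,0,0,0,0,0.3,9.6,0.5,0,0,0,0,0.3,10.8,0.6,0,0,0,0,0.3,12,0.7,0,0,0,0,0.3],
)

```text
clock: 9.13
tcp_pos: [0.5622, -0.0302, 0.0083]
orientation: [-0.0, 0.707, 0.707, -0.0]
wrist_force: [-0.2, -2.0, 1.4]
finger_gap: 0.0257
```

>>> send_rows(
  series=[1.2,0,0,0,0,0,0.3,2.4,0.1,0,0,0,0,0.3,3.6,0.1,0,0,0,0,0.3,4.8,0.2,0,0,0,0,0.3,6.0,0.2,0,0,0,0,0.3,7.2,0.3,0,0,0,0,0.3,8.4,0.4,0,0,0,0,0.3,9.6,0.5,0,0,0,0,0.3,10.8,0.6,0,0,0,0,0.3,12,0.7,0,0,0,0,0.3],
)

```text
clock: 9.97
tcp_pos: [0.5691, 0.0898, 0.0082]
orientation: [-0.0, 0.707, 0.707, 0.0]
wrist_force: [0.0, -0.9, 1.1]
finger_gap: 0.0254
```

```bash
python3 - <<'E'
from h import *
s=get_state();print(s["tcp_pos"],s["clock"])
cv2.imwrite("pics/w4.png",read_camera("wrist"))
for d in silhouettes("wrist","nut_a")[:3]:
    v,u=np.nonzero(d["pixels"]);print(d["p"],d["box"],px2w("wrist",[u.mean(),v.mean()],.016)[0].round(3))
E
```

```text
[0.56909069 0.08981986 0.00822006] 9.9667
0.94 [220.0, 163.5, 78.8, 83.5] [0.568 0.117 0.016]
```

>>> send_rows(
  series=[1.0,0,0,0,0,0,0.3,2.1,0.1,0,0,0,0,0.3,3.2,0.2,0,0,0,0,0.3,4.3,0.2,0,0,0,0,0.3,5.4,0.3,0,0,0,0,0.3,6.5,0.4,0,0,0,0,0.3,7.6,0.4,0,0,0,0,0.3,8.7,0.5,0,0,0,0,0.3,9.8,0.5,0,0,0,0,0.3,10.8,0.5,0,0,0,0,0.3],
)

```text
clock: 10.9
tcp_pos: [0.5741, 0.1979, 0.0083]
orientation: [-0.0, 0.707, 0.707, 0.0]
wrist_force: [0.3, -0.8, -0.5]
finger_gap: 0.0255
```

>>> send_rows(
  series=[0.9,0.1,0,0,0,0,0.3,1.8,0.2,0,0,0,0,0.3,2.7,0.2,0,0,0,0,0.3,3.6,0.3,0,0,0,0,0.3,4.4,0.3,0,0,0,0,0.3,5.0,0.4,0,0,0,0,0.3,5.2,0.4,0,0,0,0,0.3,5.2,0.4,0,0,0,0,0.3,4,0.4,0,0,0,0,0.3,2,0.4,0,0,0,0,0.3],
)

```text
clock: 11.73
tcp_pos: [0.5781, 0.217, 0.0084]
orientation: [0.0, 0.706, 0.708, 0.0]
wrist_force: [-0.3, -0.9, -0.1]
finger_gap: 0.0258
```

>>> send_rows(
  series=[-2,0,0,0,0,0,0.3,-4,0,-3,0,0,0,0.3,-7,0,-6,0,0,0,0.3,-11,0,-9,0,0,0,0.3,-15,0,-10,0,0,0,0.3,-19,0,-10,0,0,0,0.3,-23,0,-10,0,0,0,0.3,-27,-0.5,-10,0,0,0,0.3,-31,-1,-10,0,0,0,0.3,-35,-1.5,-10,0,0,0,0.3],
)

```text
clock: 12.57
tcp_pos: [0.562, -0.1362, 0.1086]
orientation: [0.0, 0.707, 0.707, 0.0]
wrist_force: [0.3, 0.1, 0.8]
finger_gap: 0.0258
```

```bash
python3 look.py t3
```

```text
[ 0.562  -0.1362  0.1086] 12.5667
nut_a 0.8 [0.513 0.266] tray 0.084 0.036
nut_a 0.7 [0.577 0.271] tray 0.08 -0.028
gauge 0.66 [0.698 0.   ] tray -0.203 -0.116
pry 0.91 [ 0.777 -0.08 ] tray -0.292 -0.184
```

>>> send_rows(
  series=[-4,-0.3,0,0,0,0,0.3,-8,-0.6,0,0,0,0,0.3,-12,-1.0,0,0,0,0,0.3,-16,-1.1,0,0,0,0,0.3,-18,-1.1,0,0,0,0,0.3,-18,-1.1,2,0,0,0,0.3,-18,-1.1,5,0,0,0,0.3,-18,-1.1,5,0,0,0,0.3],
)

```text
clock: 13.48
tcp_pos: [0.5495, -0.3099, 0.053]
orientation: [-0.004, 0.707, 0.708, -0.0]
wrist_force: [-0.6, 1.0, -1.2]
finger_gap: 0.0252
```

```bash
python3 - <<'E'
from h import *
s=get_state();print(s["tcp_pos"],s["clock"])
cv2.imwrite("pics/w5.png",read_camera("wrist"))
for d in silhouettes("wrist","nut_a")[:3]:
    v,u=np.nonzero(d["pixels"]);print(d["p"],d["box"],px2w("wrist",[u.mean(),v.mean()],.016)[0].round(3))
E
```

```text
[ 0.54949951 -0.30994691  0.05296454] 13.4833
0.57 [231.0, 114.6, 64.0, 64.2] [ 0.553 -0.26   0.016]
```

>>> send_rows(
  series=[0,0.2,2,0,0,0,0.3,0,0.2,3.8,0,0,0,0.3,0,0.2,4.6,0,0,0,0.3,0,0.2,4.6,0,0,0,0.3,0.8,0.2,4.6,0,0,0,0.3,1.6,0.2,4.6,0,0,0,0.3,2.4,0.2,4.6,0,0,0,0.3,3.2,0.2,4.6,0,0,0,0.3,4.2,0.2,4.6,0,0,0,0.3,5.3,0.2,4.6,0,0,0,0.3],
)

```text
clock: 14.42
tcp_pos: [0.5547, -0.2597, 0.0131]
orientation: [0.001, 0.707, 0.707, 0.0]
wrist_force: [-0.0, -1.9, 1.7]
finger_gap: 0.0258
```

>>> send_rows(
  series=[1.2,0,0,0,0,0,0.3,2.4,0,0,0,0,0,0.3,3.6,0,0,0,0,0,0.3,4.8,0,0,0,0,0,0.3,6.0,0,0,0,0,0,0.3,7.2,0,0,0,0,0,0.3,8.4,0,0,0,0,0,0.3,9.6,0,0,0,0,0,0.3,10.8,0,0,0,0,0,0.3,12,0,0,0,0,0,0.3],
)

```text
clock: 15.25
tcp_pos: [0.5541, -0.1389, 0.0123]
orientation: [-0.0, 0.707, 0.707, 0.0]
wrist_force: [0.9, -1.3, 0.9]
finger_gap: 0.0258
```

>>> send_rows(
  series=[1.2,0,0,0,0,0,0.3,2.4,0,0,0,0,0,0.3,3.6,0,0,0,0,0,0.3,4.8,0,0,0,0,0,0.3,6.0,0,0,0,0,0,0.3,7.2,0,0,0,0,0,0.3,8.4,0,0,0,0,0,0.3,9.6,0,0,0,0,0,0.3,10.8,0,0,0,0,0,0.3,12,0,0,0,0,0,0.3],
)

```text
clock: 16.08
tcp_pos: [0.554, -0.0189, 0.0123]
orientation: [-0.0, 0.707, 0.707, 0.0]
wrist_force: [0.5, -1.8, 1.4]
finger_gap: 0.0254
```

>>> send_rows(
  series=[1.2,0,0,0,0,0,0.3,2.4,0,0,0,0,0,0.3,3.6,0,0,0,0,0,0.3,4.8,0,0,0,0,0,0.3,6.0,0,0,0,0,0,0.3,7.2,0,0,0,0,0,0.3,8.4,0,0,0,0,0,0.3,9.6,0,0,0,0,0,0.3,10.8,0,0,0,0,0,0.3,12,0,0,0,0,0,0.3],
)

```text
clock: 16.92
tcp_pos: [0.554, 0.1011, 0.0123]
orientation: [-0.0, 0.707, 0.707, 0.0]
wrist_force: [-0.2, -1.7, 1.7]
finger_gap: 0.0256
```

```bash
python3 - <<'E'
from h import *
s=get_state();print(s["tcp_pos"],s["clock"])
cv2.imwrite("pics/w6.png",read_camera("wrist"))
for d in silhouettes("wrist","nut_a")[:3]:
    v,u=np.nonzero(d["pixels"]);print(d["p"],d["box"],px2w("wrist",[u.mean(),v.mean()],.016)[0].round(3))
E
```

```text
[0.55404402 0.10107323 0.01228982] 16.9167
0.93 [223.7, 160.5, 73.3, 85.3] [0.552 0.128 0.016]
```

Nut c is following, cradled. It has 10 cm left to go.

>>> send_rows(
  series=[1.1,0,0,0,0,0,0.3,2.2,0,0,0,0,0,0.3,3.4,-0.1,0,0,0,0,0.3,4.6,-0.1,0,0,0,0,0.3,5.8,-0.1,0,0,0,0,0.3,7.0,-0.2,0,0,0,0,0.3,8.2,-0.2,0,0,0,0,0.3,9.2,-0.2,0,0,0,0,0.3,9.9,-0.2,0,0,0,0,0.3,10.2,-0.2,0,0,0,0,0.3],
)

```text
clock: 17.85
tcp_pos: [0.5521, 0.2032, 0.0123]
orientation: [0.0, 0.707, 0.708, 0.0]
wrist_force: [-0.4, -0.8, 0.6]
finger_gap: 0.0254
```

>>> send_rows(
  series=[0,0,0,0,0,0,0.3,-1.5,0,0,0,0,0,0.3,-3,0,0,0,0,0,0.3,-5,0,-2,0,0,0,0.3,-7,0,-5,0,0,0,0.3,-10,0,-9,0,0,0,0.3,-14,0,-12,0,0,0,0.3,-18,0,-15,0,0,0,0.3,-22,0,-15,0,0,0,0.3,-26,0,-15,0,0,0,0.3],
)

```text
clock: 18.68
tcp_pos: [0.5535, -0.0425, 0.1643]
orientation: [0.002, 0.707, 0.707, 0.002]
wrist_force: [0.6, -0.0, -0.7]
finger_gap: 0.0255
```

>>> send_rows(
  series=[-4,0,0,0,0,0,0.3,-8,0,0,0,0,0,0.3,-12,0,0,0,0,0,0.3,-15,0,0,0,0,0,0.3,-15,0,0,0,0,0,0.3,-15,0,0,0,0,0,0.3],
)

```text
clock: 19.18
tcp_pos: [0.5516, -0.1927, 0.1606]
orientation: [-0.0, 0.709, 0.706, 0.0]
wrist_force: [0.4, -0.1, -0.2]
finger_gap: 0.0258
```

```bash
python3 look.py t4; python3 -c "
import cv2;a=cv2.imread('pics/t4.png')
from h import *
cv2.imwrite('pics/f.png',np.hstack([cv2.resize(a[170:290,90:210],(400,400)),cv2.resize(read_camera('side')[110:290,80:380],(400,400))]))"
```

```text
[ 0.5516 -0.1927  0.1606] 19.1833
nut_a 0.87 [0.552 0.225] tray 0.038 0.002
nut_a 0.66 [0.513 0.266] tray 0.084 0.036
gauge 0.62 [0.699 0.   ] tray -0.203 -0.116
adapter 0.58 [ 0.694 -0.207] tray -0.408 -0.086
pry 0.77 [ 0.777 -0.078] tray -0.29 -0.184
```

View pics/f.png

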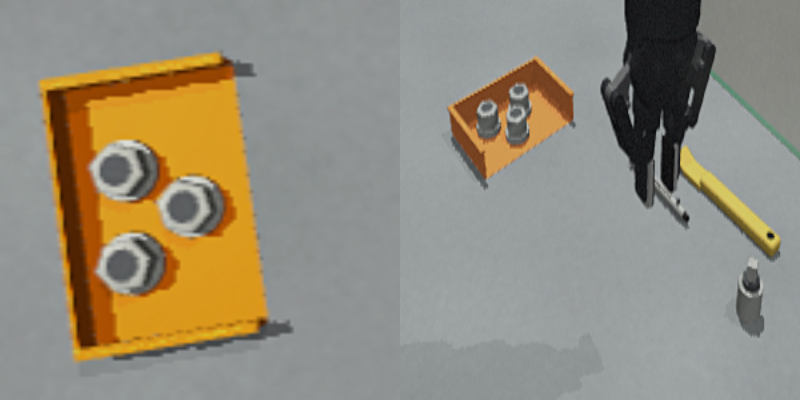

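All three nuts stand well inside the tray. The frontmost is 38 mm past the mouth against the 20 mm needed. The other objects haven't moved and the arm is clear, so I'll hand in.

```bash
python3 -c "
from workcell import *
print(hand_in())"
```

```text
the job is handed in; nothing more can be done
None
```

All three wheel nuts are in the tray and the job is handed in. It took about 19 s of the 72 s allowed. I slid each nut along the shelf at about 0.14 m/s, cradled between half-shut fingertips.

**Nuts:** the last checks put their centres at about 84, 80 and 38 mm past the mouth, against the 20 mm needed, and all between the side walls. The network missed the 80 mm nut in the final picture. That figure is from the look before the last nut went in, but the final picture shows all three standing inside.

**Other objects:** the gauge, adapter and pry tool measured within a few millimetres of their starting places. The gauge's 6 mm shift came with the arm in view and I put it down to measurement scatter, since nothing came near it.

**Arm:** it finished about 16 cm above the shelf, touching nothing. While pushing the first nut, the wrist felt about 8 N at most. The fingertips may have been rubbing, so I pushed the other two slightly higher.

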